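Size-check a greased bearing on the V gauge and hold it up with the tongs

TASK

Check the size of the freshly greased ball bearing (the one with the orange seals) that lies on the V gauge, without the gripper ever touching it: take up the spring tongs and push the bearing with them along the plate until it sits fully home against both stop bars, and let it rest there a moment so that the size can be read. Then close the tongs on it, lift it level to about 12 cm above the gauge plate and finish the program while still holding it up there in the tongs, ready for bagging. Leave everything else on the bench where it is.

Things in the scene. Friction and masses are not known exactly. Their poses are not given: they have to be found in the camera images.
- gauge: Fixed V gauge for diameters: bright steel plate 152 (x, -66 to +86) x 160 (y) x 15 mm; origin on its underside, on the bench. Its +x axis points from the open side of the V to its point. Two dark stop bars, 80 mm long, 12 wide, 8 mm high, meet in a 120 degree V with its inner point on the x axis at x = +62 mm; each runs back at 30 degrees to the y axis, to about y = +-70 mm.
- gauge_seat (a point): Where the bearing's centre (half-way up) is when it stands on the plate fully home against both stop bars: on the gauge's x axis at x = +35 mm, 25.3 mm above the bench. Same axes as the gauge. A brass strip with division marks, flush with the plate, runs down the middle.
- bearing_center (a point): Centre, half-way up, of the ball bearing to be checked: steel rings with orange seals, 47 mm outside diameter, 20.6 mm wide, 110 to 220 g, lying flat on the gauge plate near the open side of the V, its centre 25.3 mm above the bench. Sliding friction about 0.6.
- tongs_grip (a point): Middle of the red handles of the spring tongs, on their centre line, half-way up: 14 mm above the bench. The tongs (240 mm, 140 g, balanced near here) lie on edge left or right of the gauge and open sideways. x: towards the tips; y: across; z: up. Two handles, 80 mm long (x = -60 to 20), 28 mm high, 7 mm thick, hinged 115 mm behind here; squeeze them along y, from above.
- tongs_tips (a point): Midway between the two jaw ends, 128 mm ahead of tongs_grip on the centre line, same height and axes. From the handles two steel arms, 18 mm high, run to the jaws. The straight steel jaws are the last 35 mm: 12 mm high (6 mm above and below this height), 3 mm thick, with rounded ends of 2 mm radius (centres 2 mm behind this point).
- tongs_left (a joint): How far the left arm is squeezed in from open, rad: 0 (open) to 0.145 (shut); the right arm moves alike. Clear gap between the jaw ends = 80 mm - 486 mm/rad x value: 47 mm at 0.068, where the jaws are parallel and just hold the bearing; 22 mm at 0.12. A spring pushes each handle out with about 7 N when open, 13 N when nearly shut.
- tongs_right (a joint): The same for the right arm (same value). Width over the outsides of the two handles at tongs_grip = 53 mm - 230 mm/rad x value: 53 mm open, 37 mm when the jaws hold the bearing 25 mm at 0.12. The handles are parallel at 0.05 and then sit best in a gripper.
- brush_mid (a point): Middle of the flat brush (wooden handle), 210 mm long, lying on the bench on the other side of the gauge from the tongs; to be left alone.
- small_bearing_center (a point): Centre of a smaller bearing with black seals, 40 mm diameter, 14 mm wide, lying on the bench; to be left alone.
- flanged_bush: Brass bush with a 52 mm flange, 34 mm high, standing on the bench; origin under its centre; to be left alone.
- grease_tin: Grease tin, 84 mm diameter, 85 mm high, yellow label; origin under its centre; to be left alone.
- spray_can: Spray can, 60 mm diameter, 190 mm high, green label; origin under its centre; to be left alone.
- clevis_pin: Steel clevis pin, 93 mm long, lying behind the gauge; origin under its middle; to be left alone.
- screw_cup: Steel cup for screws, 72 mm diameter, 35 mm high; origin under its centre; to be left alone.
Things that resemble listed ones, but are neither listed nor needed, are in the scene too. Leave any brown look-alike of the part that bears bearing_center alone.

How it is judged:
On the way:
1. the bearing sits fully home against both stop bars of the gauge, flat on the plate and at rest, pushed there with the tongs (horizontal distance between bearing_center and gauge_seat below 0.003 m and height (world z) of bearing_center below 0.029 m and angle between bearing's own z axis and vertical below 0.1 rad and linear speed of bearing below 0.01 m/s), for 0.3 s.
At the end, for the whole second after the job is handed in: The bearing is gripped across its outside by the jaws of the tongs (over 2 N, arms at 0.055 to 0.085 rad) and the tongs by the gripper, both clear of the gauge: the bearing's centre over 105 mm and the handles over 90 mm above the bench, the bearing level to 20 degrees and at rest (height (world z) of bearing_center above 0.105 m and angle between bearing's own z axis and vertical below 0.35 rad and contact force between tongs and bearing above 2 N and contact force between the fingers and tongs above 2 N and value of joint tongs_left between 0.055 and 0.085 rad and height (world z) of tongs_grip above 0.09 m and linear speed of bearing below 0.05 m/s and contact force between gauge and bearing below 0.1 N and contact force between gauge and tongs below 0.1 N); the arm keeps its last pose, push and grip.
It fails at once if the gripper or arm touches the bearing (contact force between any of the fingers, the arm and bearing above 0.3 N).
It fails at once if another thing on the bench is moved by more than 25 mm (distance of any of brush_mid, small_bearing_center, flanged_bush, grease_tin, spray_can, clevis_pin, screw_cup from where it was at the start of the episode above 0.025 m).
It also fails if it takes over 54 s, if anything falls off the work surface, if the arm or the gripper's body presses on something with over 40 N, if the wrist force passes 120 N, or if a joint passes its speed limit or range.

ROBOT

A 6-joint arm with a two-finger parallel gripper is mounted at the origin on the work surface. World frame = base frame: x ahead of the robot, y to its left, z up, the work surface at z = 0. Lengths are in m, angles in rad, forces in N, time in s.
With the tool pointing down it reaches from about 0.25 to 0.725 m from the base axis. Payload 4 kg.
Tool frame: the origin (TCP) lies on the front face of the gripper's body, between the roots of the fingers; the fingertips stand 73 mm ahead of it and the grasp point (between the pads) lies 54 mm ahead of it; z points along the fingers, y is the line along which they close (so a half turn about z gives the same grasp; the last joint's range is limited). The gripper opens to 85 mm and grips with 20 to 120 N. Pads are 22 mm wide; open, the fingers measure 114 mm over their backs; the gripper's body (76 mm by 85 mm) begins 54 mm behind the grasp point. The pads swing forward as they close: fully open they stand 13 mm farther back than shut.
Start: joints at [-1.262, 0.241, 0.005, 1.335, 0, 1.571], TCP at [0.152, -0.476, 0.304] pointing down, gripper open.
Joint ranges: [-2.72, 2.72], [-1.05, 1.87], [-1.09, 1.28], [-1.99, 2.15], [-1.42, 1.44], [-3.14, 3.14]. Speed limits (rad/s): [2.79, 2.79, 3.14, 3.14, 3.14, 3.14].

INTERFACE

Orientations are given as a rotation vector (axis times angle).
In Python, from bench import r, vision, workorder gives the robot as it stands.
- The arm moves only by the tool drive_tool, never from a script. Its argument "series" is a list that holds one entry, the list of rows, each a list of 4 numbers: the shift along the tool's x, y, z in m, then the turn about the tool's z in degrees. A call has 1 to 10 rows; each row is the pose to reach, as a shift and turn from the pose commanded when the call began, along the tool's axes at that moment; what a row does not reach only later rows make up. A row lasts 1/10 s, in which the tool goes at most 50 mm and 8.59 degrees, less where a joint would pass 70% of its speed; a pose out of reach is approached as far as the arm can. A call with a gripper value outside its range is refused whole. "claw" is the gripper's target within -1 to 1 (shut at 1, half-way at 0, fully open at -1), set as the call begins (left out, the last holds). The fingers move at their own pace and stop on an object; the grip force is fixed at half the most. Time passes only in rows, so rows that repeat a pose let the fingers close. It gives the time, the measured TCP pose, the force, the opening and the grip force at its end, in the units of the state.
- r.state(): the state, without advancing time (a new reading comes with each control period).
- vision.grab_frame(name): name is "scene" or "top" or "wrist"; returns a dict with "pixels" (400x640x3 uint8, blue, green, red), "vfov" (degrees; the focal length in pixels is half the picture's height over the tangent of half this angle, whatever the lens; pixels are square), "cx", "cy" (the principal point, pixels), "origin" and "orientation" of the camera in the world; the wrist camera has in their place "hand_eye" (4x4, takes a point from camera to tool coordinates, whose origin is the TCP and whose axes are the flange's). Camera axes: x right, y up, looking along -z (the intrinsics and any distortion apply to the point x, -y, -z); pixel columns grow to the right and rows downward; lengths in m; the calibration is good to about 2 mm. A picture is of the moment at which its call begins: read the wrist's pose just before it. There is no depth.
- workorder.hand_in(): hands the job in; it is judged then, once.
Trained networks look in a picture, given as the dict that the camera call returned (one of the last four; its "shot" number tells which), for a name from the list of things; names that differ only in an ending like _2 or _b are one class to them, and where a whole thing is asked for, a point or a joint stands for the part that bears it (a point fixed in the world has none). Each returns a list of dicts, best first, with "p" (0 to 1); they miss things now and then, are a little off and sometimes report something else, mostly with a low value. They report only what shows in the picture. A call takes as long as a camera call. They do not tell look-alikes from the thing itself.
- vision.recognise(picture, label): "uv" ([column, row] in pixels, amid what is visible of it).
- vision.outline_of(picture, label): "mask" (400x640 bool, what is visible of it) and "uv" ([column, row] in pixels, amid what is visible of it).
The state is a dict: "clock": time; "q": joint angles; "qvel": joint speeds; "joint_efforts": joint torques, N m; "tcp_pos": TCP position; "tool_rot": TCP orientation; "ft_force": force on the tool from outside, world axes, zero at the start; "torque": the same for the moment, N m; "finger_gap": finger opening in m; "finger_force": force on a finger pad.
Only numpy, scipy, OpenCV 4.12 (cv2) and the standard library are available. Lean on these libraries where they do the work, as an engineer would, in place of code of your own. Each camera call takes 0.05 s, during which the arm holds its last target. There are 200 camera calls.

## Working session

There is one attempt and no reset: what is moved stays moved. The work goes in short steps, Python scripts to look and compute and a tool call to move; the robot and the scene stay as the last step left them, time stands still between calls to the robot, and variables do not carry over. Pictures are saved under pics/ and viewed, at most 13 in all, crops included, and the job is handed in when it is done.

Besides the shell and the picture viewer there is one more tool, called after "Call:" by a JSON object that holds its "api" and its "payload", one argument or row to a line. drive_tool: Moves the arm, as the interface text tells. Its arguments: {"type":"object","properties":{"series":{"type":"array"},"claw":{"type":"number"}},"required":["series"]}

```bash
ls; mkdir -p pics
cat > h.py <<'E'
import numpy as np, cv2
from scipy.spatial.transform import Rotation as R
from bench import r, vision, workorder
def rot(o):
    o=np.array(o,float)
    if o.shape==(3,3): return o
    return R.from_rotvec(o).as_matrix() if o.size==3 else R.from_quat(o).as_matrix()
def cam(p,st=None):
    if 'hand_eye' in p:
        H=np.array(p['hand_eye']); Rt=rot(st['tool_rot']); return Rt@H[:3,:3], Rt@H[:3,3]+np.array(st['tcp_pos'])
    return rot(p['orientation']),np.array(p['origin'])
def f(p): return 200/np.tan(np.radians(p['vfov'])/2)
def px2w(p,uv,z,st=None):
    C,o=cam(p,st); uv=np.atleast_2d(uv).astype(float)
    d=np.c_[(uv[:,0]-p['cx'])/f(p),-(uv[:,1]-p['cy'])/f(p),-np.ones(len(uv))]@C.T
    return o+d*((z-o[2])/d[:,2])[:,None]
def w2px(p,X,st=None):
    C,o=cam(p,st); c=(np.atleast_2d(X)-o)@C
    return np.c_[p['cx']-f(p)*c[:,0]/c[:,2],p['cy']+f(p)*c[:,1]/c[:,2]]
E
python3 - <<'E'
from h import *
for n in ["scene","top"]:
    p=vision.grab_frame(n); cv2.imwrite(f'pics/{n}.png',p['pixels'])
    print(n,{k:v for k,v in p.items() if k!='pixels'})
    for l in ["gauge","bearing_center","tongs_grip","tongs_tips","brush_mid","small_bearing_center","clevis_pin","screw_cup","spray_can","grease_tin","flanged_bush"]:
        print(l,[(np.round(d['uv']).tolist(),round(d['p'],2)) for d in vision.recognise(p,l)[:3]])
print(r.state())
E
```

```text
pics
scene {'vfov': 45.08985892840204, 'cx': 323.518136957242, 'cy': 200.22252477649303, 'origin': array([1.36083758, 0.30344931, 0.93789091]), 'orientation': array([0.53905712, 0.7452804 , 1.80813855]), 'shot': 1}
gauge [([287.0, 238.0], 0.77)]
bearing_center [([301.0, 228.0], 0.59), ([289.0, 238.0], 0.43)]
tongs_grip [([440.0, 209.0], 0.95)]
tongs_tips [([438.0, 209.0], 0.64)]
brush_mid [([230.0, 167.0], 0.59)]
small_bearing_center [([400.0, 276.0], 0.78), ([230.0, 171.0], 0.24)]
clevis_pin [([268.0, 287.0], 0.71)]
screw_cup [([489.0, 306.0], 0.64)]
spray_can [([142.0, 193.0], 0.98)]
grease_tin [([437.0, 210.0], 0.63), ([412.0, 309.0], 0.62)]
flanged_bush [([196.0, 226.0], 0.7)]
top {'vfov': 48.084798417305585, 'cx': 319.55008079074906, 'cy': 205.08509902627733, 'origin': array([0.48439098, 0.00343398, 1.26515851]), 'orientation': array([ 0.0244478 , -0.03408002, -1.56711289]), 'shot': 2}
gauge [([337.0, 167.0], 0.55)]
bearing_center [([272.0, 196.0], 0.52), ([327.0, 183.0], 0.51)]
tongs_grip [([202.0, 249.0], 0.67)]
tongs_tips [([205.0, 246.0], 0.6)]
brush_mid [([426.0, 238.0], 0.
[... 277 characters left out ...]

{'clock': 1.2, 'q': array([-1.26200861e+00,  2.40557348e-01,  5.03576639e-03,  1.33518895e+00,
        1.65944968e-05,  1.57079129e+00]), 'qvel': array([-9.63985543e-04,  8.88672657e-05, -7.47692122e-04, -5.02978047e-04,
       -1.10241196e-04,  7.38669918e-04]), 'joint_efforts': array([ 2.44304074e-04, -3.72219801e+01,  2.52692753e+01,  1.41150518e-03,
        1.30784647e-04, -1.99964994e-06]), 'tcp_pos': array([ 0.15196035, -0.47636504,  0.30394147]), 'tool_rot': array([3.10414071e+00, 4.83113049e-01, 4.64806409e-05]), 'ft_force': array([-0.09490309, -0.28073213,  0.48711682]), 'torque': array([ 0.03685523,  0.01643626, -0.01445248]), 'finger_force': 0.0, 'finger_gap': 0.0854310994131497}
```

Run:
```python
import cv2
a=cv2.imread('pics/top.png')[90:310,120:500]
cv2.imwrite('pics/topc.png',cv2.resize(a,None,fx=2.1,fy=2.1,interpolation=cv2.INTER_CUBIC))
```

```text
(no output)
```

View pics/topc.png

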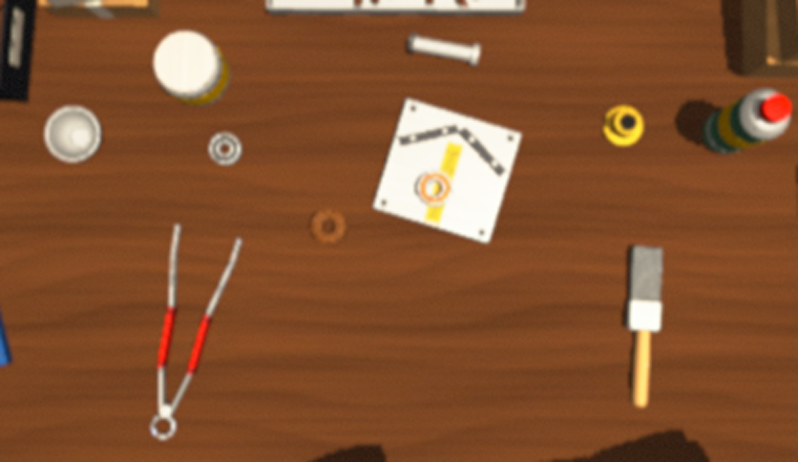

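View pics/scene.png

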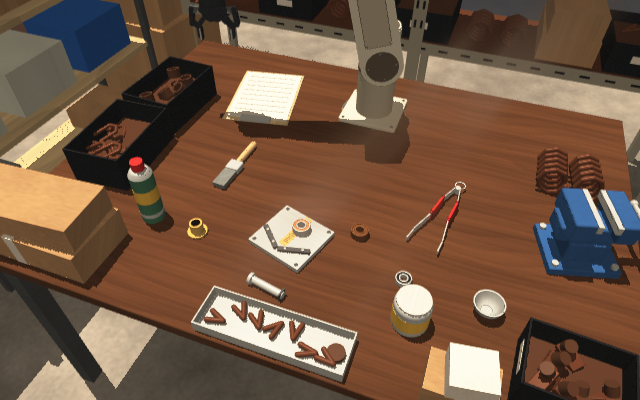

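Run:
```python
from h import *
p=vision.grab_frame('top'); im=p['pixels']; hsv=cv2.cvtColor(im,cv2.COLOR_BGR2HSV)
np.save('top.npy',im)
H,S,V=[hsv[...,i].astype(int) for i in range(3)]
def roi(m,a,b,c,d):
    o=np.zeros_like(m); o[b:d,a:c]=m[b:d,a:c]; return o.astype(np.uint8)
# gauge plate
m=roi((V>170)&(S<70),290,130,375,210); m=cv2.morphologyEx(m,cv2.MORPH_CLOSE,np.ones((9,9)))
c=max(cv2.findContours(m,0,2)[0],key=cv2.contourArea)
b=cv2.boxPoints(cv2.minAreaRect(c)); W=px2w(p,b,0.015)[:,:2]; print('corners px',b.round(1).tolist()); print(W.round(4).tolist(),'centre',W.mean(0).round(4))
for i in range(4):
    d=W[(i+1)%4]-W[i]; print('edge',np.linalg.norm(d).round(4),np.degrees(np.arctan2(d[1],d[0])).round(1))
# orange seal (top 35.6mm)
m=roi((H>4)&(H<20)&(S>90)&(V>150),300,160,350,205); ys,xs=np.nonzero(m); print('orange',len(xs),xs.mean(),ys.mean(),xs.min(),xs.max(),ys.min(),ys.max())
(cx,cy),rad=cv2.minEnclosingCircle(np.c_[xs,ys].astype(np.float32)); print('circ',cx,cy,rad,px2w(p,[[cx,cy]],0.0355).round(4))
# red handles
m=roi(((H<6)|(H>174))&(S>170)&(V>120),185,225,235,275)
n,l,st,ce=cv2.connectedComponentsWithStats(m); print(st.tolist(),ce.tolist())
for i in range(1,n):
    if st[i,4]>20:
        ys,xs=np.nonzero(l==i); P=px2w(p,np.c_[xs,ys],0.024)[:,:2]; vx,vy,x0,y0=cv2.fitLine(P.astype(np.float32),2,0,.01,.01).ravel(); t=(P-[x0,y0])@[vx,vy]
        print('handle',P.mean(0).round(4),np.degrees(np.arctan2(vy,vx)).round(2),np.ptp(t).round(4))
# steel of tongs
for n_ in ['hinge','tipL','tipR']:
    u={'hinge':(197.1,292.9),'tipL':(204.5,197.5),'tipR':(233.8,204)}[n_]; print(n_,px2w(p,[u],0.02).round(4))
s=r.state(); print(s['clock'])
```

```text
corners px [[296.79998779296875, 188.5], [313.1000061035156, 136.0], [368.6000061035156, 153.1999969482422], [352.29998779296875, 205.6999969482422]]
[[0.5771, 0.0595], [0.7249, 0.0146], [0.677, -0.1412], [0.5295, -0.0956]] centre [ 0.6271 -0.0406]
edge 0.1545 -16.9
edge 0.163 -107.1
edge 0.1544 162.8
edge 0.1622 72.9
orange 85 326.36470588235295 178.98823529411766 320 333 173 185
circ 326.6499938964844 179.0 7.02309513092041 [[ 0.6021 -0.0233  0.0355]]
[[0, 0, 640, 400, 255766], [195, 237, 9, 28, 119], [209, 240, 11, 28, 115]] [[319.60355559378496, 199.45206165010205], [198.73949579831933, 250.11764705882354], [214.1478260869565, 253.7391304347826]]
handle [0.4053 0.3284] -9.9 0.0763
handle [0.3955 0.2859] -15.41 0.0757
hinge [[0.2876 0.3324 0.02  ]]
tipL [[0.5508 0.3154 0.02  ]]
tipR [[0.533 0.234 0.02 ]]
1.25
```

Call:
{"api": "drive_tool", "payload": {
  "series": [
    [[0.377,-0.359,0,-75],[0.377,-0.359,0,-75],[0.377,-0.359,0,-75],[0.377,-0.359,0,-75],[0.377,-0.359,0,-75],[0.377,-0.359,0,-75],[0.377,-0.359,0,-75],[0.377,-0.359,0,-75],[0.377,-0.359,0,-75],[0.377,-0.359,0,-75]]
  ],
  "claw": -1
}}

```text
clock: 2.25
tcp_pos: [0.3928, -0.0358, 0.3043]
tool_rot: [2.165, 2.274, 0.001]
ft_force: [1.7, -1.0, -0.2]
finger_gap: 0.0852
finger_force: 0.0
```

```bash
cat >> h.py <<'E'
def go(tgt,yaw):
    """shift+turn from the present (measured) pose to TCP tgt with tool x at yaw (deg)"""
    s=r.state(); M=rot(s['tool_rot']); d=M.T@(np.array(tgt)-s['tcp_pos'])
    y=np.degrees(np.arctan2(M[1,0],M[0,0])); t=-((yaw-y+180)%360-180)
    print('t',s['clock'],'tcp',s['tcp_pos'].round(4),'yaw',round(y,2),'tilt',np.degrees(np.arccos(-M[2,2])).round(2),'q6',s['q'][5].round(2),'F',s['ft_force'].round(1),'gap',round(s['finger_gap'],4))
    print('shift',d.round(4),'turn',round(t,2))
E
python3 -c "
from h import *
go([0.42,0.303,0.304],167.3)"
```

```text
t 2.25 tcp [ 0.3928 -0.0358  0.3043] yaw 92.81 tilt 0.09 q6 1.43 F [ 1.7 -1.  -0.2] gap 0.0852
shift [3.37e-01 4.38e-02 2.00e-04] turn -74.49
```

Call:
{"api": "drive_tool", "payload": {
  "series": [
    [[0.337,0.044,0.04,-74.5],[0.337,0.044,0.04,-74.5],[0.337,0.044,0.04,-74.5],[0.337,0.044,0.04,-74.5],[0.337,0.044,0.04,-74.5],[0.337,0.044,0.04,-74.5],[0.337,0.044,0.04,-74.5],[0.337,0.044,0.04,-74.5],[0.337,0.044,0.04,-74.5],[0.337,0.044,0.04,-74.5]]
  ]
}}

```text
clock: 3.25
tcp_pos: [0.4201, 0.3014, 0.2636]
tool_rot: [-0.349, -3.122, 0.001]
ft_force: [0.8, -0.7, -0.2]
finger_gap: 0.085
finger_force: 0.0
```

```bash
python3 -c "
from h import *
go([0.42,0.303,0.264],167.3)
s=r.state(); p=vision.grab_frame('wrist'); cv2.imwrite('pics/w1.png',p['pixels']); import pickle; pickle.dump((s,p),open('w1.pkl','wb'))
print(p['vfov'],p['cx'],p['cy'],np.round(p['hand_eye'],3).tolist())
print(w2px(p,[[0.42,0.303,0.028]],s))
im=p['pixels']; hsv=cv2.cvtColor(im,cv2.COLOR_BGR2HSV); H,S,V=[hsv[...,i].astype(int) for i in range(3)]
m=(((H<6)|(H>174))&(S>150)&(V>90)).astype(np.uint8); n,l,st,ce=cv2.connectedComponentsWithStats(m)
for i in range(1,n):
    if st[i,4]>200:
        ys,xs=np.nonzero(l==i); P=px2w(p,np.c_[xs,ys],0.027,s)[:,:2]; vx,vy,x0,y0=cv2.fitLine(P.astype(np.float32),2,0,.01,.01).ravel(); t=(P-[x0,y0])@[vx,vy]
        print(st[i].tolist(),P.mean(0).round(4),'mid',(np.array([x0,y0])+(t.max()+t.min())/2*np.array([vx,vy])).round(4),np.degrees(np.arctan2(vy,vx)).round(2),np.ptp(t).round(4))
"
```

```text
t 3.25 tcp [0.4201 0.3014 0.2636] yaw 167.24 tilt 0.04 q6 0.85 F [ 0.8 -0.7 -0.2] gap 0.085
shift [ 0.0004  0.0015 -0.0004] turn -0.06
58.79634863799293 322.9921640566252 198.5404192564931 [[-0.0, 0.945, 0.328, 0.085], [1.0, -0.0, 0.001, -0.0], [0.001, 0.328, -0.945, -0.071], [0.0, 0.0, 0.0, 1.0]]
[[325.40541281 176.18784434]]
[297, 114, 13, 76, 494] [0.3925 0.2898] mid [0.3954 0.289 ] -15.35 0.0669
[345, 114, 14, 76, 777] [0.4026 0.3304] mid [0.4045 0.3301] -9.48 0.0669
```

View pics/w1.png

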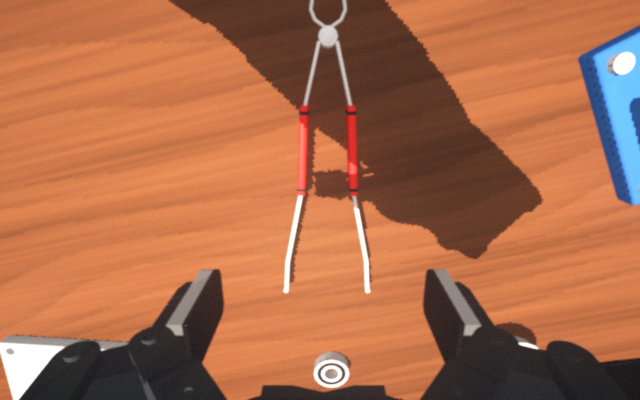

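```bash
python3 -c "
from h import *
import pickle; s,p=pickle.load(open('w1.pkl','rb'))
g=lambda u,z: px2w(p,[u],z,s)[0,:2]
re=(g((305,106),.028)+g((351,106),.028))/2; fr=(g((302,195),.028)+g((353.5,195),.028))/2; ti=(g((286.5,291),.02)+g((368,291),.02))/2; hi=g((328,36),.023)
print(re,fr,ti,hi)
ax=(ti-hi)/np.linalg.norm(ti-hi); print('yaw',np.degrees(np.arctan2(ax[1],ax[0])),np.linalg.norm(fr-re),np.linalg.norm(ti-hi))
print('grip from handles',re+ax*.06,fr-ax*.02,'tips',ti-ax*.128,'hinge',hi+ax*.115)
print('gap',np.linalg.norm(g((286.5,291),.02)-g((368,291),.02)))
"
```

```text
[0.36108998 0.31843895] [0.43776501 0.30119769] [0.54205316 0.27759576] [0.3083677  0.33019479]
yaw -12.685005434777878 0.07858957957787938 0.2395319411469417
grip from handles [0.4196255 0.3052635] [0.41825317 0.30558951] tips [0.41717738 0.30570339] hinge [0.42056079 0.30494184]
gap 0.08391202346965251
```

Call:
{"api": "drive_tool", "payload": {
  "series": [
    [[0.001,-0.002,0.189,0],[0.001,-0.002,0.189,0],[0.001,-0.002,0.189,0],[0.001,-0.002,0.189,0],[0.001,-0.002,0.189,0],[0.001,-0.002,0.189,0]]
  ]
}}

```text
clock: 3.9
tcp_pos: [0.419, 0.2988, 0.0753]
tool_rot: [-0.353, -3.121, 0.001]
ft_force: [0.4, 0.6, 1.0]
finger_gap: 0.0853
finger_force: 0.0
```

```bash
python3 -c "
from h import *
go([0.419,0.3045,0.0755],167.3)"
```

```text
t 3.9 tcp [0.419  0.2988 0.0753] yaw 167.09 tilt 0.06 q6 0.84 F [0.4 0.6 1. ] gap 0.0853
shift [ 0.0012  0.0055 -0.0002] turn -0.21
```

Call:
{"api": "drive_tool", "payload": {
  "series": [
    [[0.001,0.0055,0,-0.2],[0.001,0.0055,0,-0.2],[0.001,0.0055,0,-0.2]]
  ]
}}

```text
clock: 4.2
tcp_pos: [0.4203, 0.3059, 0.077]
tool_rot: [0.344, 3.119, 0.005]
ft_force: [0.7, 0.2, 0.7]
finger_gap: 0.0848
finger_force: 0.0
```

Call:
{"api": "drive_tool", "payload": {
  "series": [
    [[0,0,0,0],[0,0,0,0],[0,0,0,0],[0,0,0,0],[0,0,0,0],[0,0,0,0],[0,0,0,0],[0,0,0,0]]
  ],
  "claw": 0.03
}}

```text
clock: 5.0
tcp_pos: [0.4201, 0.3057, 0.0768]
tool_rot: [0.345, 3.12, 0.004]
ft_force: [-0.9, -0.0, 9.7]
finger_gap: 0.0416
finger_force: 12.4
```

Call:
{"api": "drive_tool", "payload": {
  "series": [
    [[0,0,-0.03,0],[0,0,-0.06,0],[0,0,-0.1,0],[0,0,-0.1,0],[0,0,-0.1,0]]
  ]
}}

```text
clock: 5.5
tcp_pos: [0.4194, 0.305, 0.1757]
tool_rot: [0.345, 3.121, 0.002]
ft_force: [-0.1, -0.3, -1.0]
finger_gap: 0.0416
finger_force: 9.3
```

```bash
python3 -c "
from h import *
go([0.4165,0.0335,0.157],162.9)"
```

```text
t 5.5 tcp [0.4194 0.305  0.1757] yaw 167.39 tilt 0.12 q6 0.85 F [-0.1 -0.3 -1. ] gap 0.0416
shift [-0.0564 -0.2656  0.0184] turn 4.49
```

Call:
{"api": "drive_tool", "payload": {
  "series": [
    [[-0.0564,-0.2656,0.018,4.5],[-0.0564,-0.2656,0.018,4.5],[-0.0564,-0.2656,0.018,4.5],[-0.0564,-0.2656,0.018,4.5],[-0.0564,-0.2656,0.018,4.5],[-0.0564,-0.2656,0.018,4.5],[-0.0564,-0.2656,0.018,4.5],[-0.0564,-0.2656,0.018,4.5]]
  ],
  "claw": 0.31
}}

```text
clock: 6.3
tcp_pos: [0.4151, 0.0329, 0.1557]
tool_rot: [-0.469, -3.103, 0.0]
ft_force: [0.2, -0.4, -2.1]
finger_gap: 0.03
finger_force: 13.4
```

```bash
python3 -c "
from h import *
go([0.4165,0.0335,0.157],162.9)
s=r.state(); p=vision.grab_frame('wrist'); cv2.imwrite('pics/w2.png',p['pixels']); import pickle; pickle.dump((s,p),open('w2.pkl','wb'))
p=vision.grab_frame('top'); cv2.imwrite('pics/t2.png',p['pixels']);pickle.dump((s,p),open('t2.pkl','wb'))
"
```

```text
t 6.3 tcp [0.4151 0.0329 0.1557] yaw 162.8 tilt 0.17 q6 0.38 F [ 0.2 -0.4 -2.1] gap 0.03
shift [-0.0011  0.001  -0.0013] turn -0.1
```

View pics/w2.png

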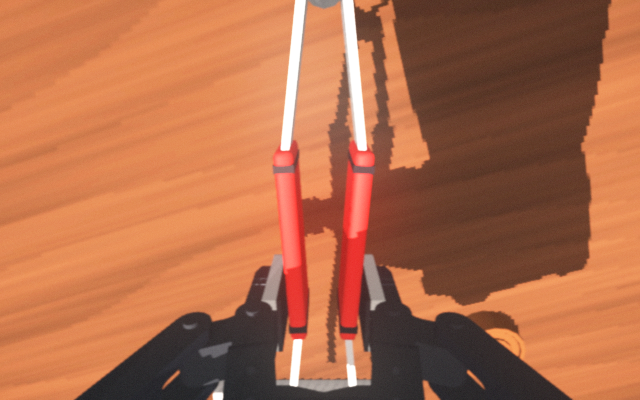

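```bash
python3 -c "
from h import *
import pickle; s,p=pickle.load(open('t2.pkl','rb'))
x=160+100;y=120
a=p['pixels'][y:y+150,x:x+130]; cv2.imwrite('pics/t2c.png',cv2.resize(a,None,fx=4,fy=4,interpolation=cv2.INTER_CUBIC))
M=rot(s['tool_rot']); t=s['tcp_pos']; ax=-M[:,0]
z=t[2]-.063
for d in [0,.02,.093,.128]: 
  q=t+ax*d; print(d,(w2px(p,[[q[0],q[1],z]])[0]-[x,y])*4)
"
```

```text
0 [181.54389281 513.37049392]
0.02 [190.74707156 484.02154761]
0.093 [224.23899665 377.21576481]
0.128 [240.2414967  326.18377605]
```

View pics/t2c.png

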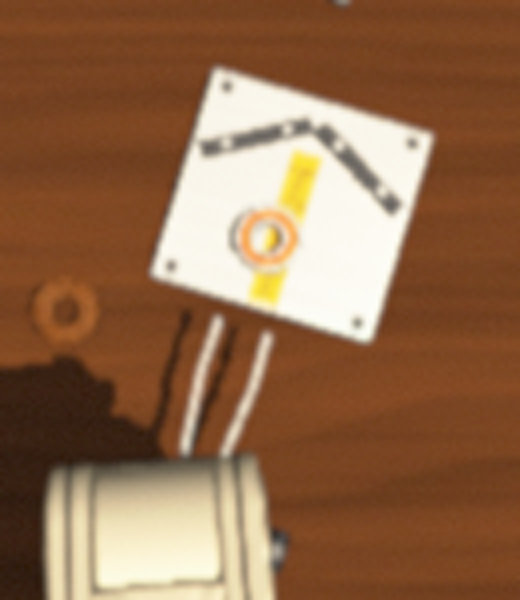

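```bash
cat >> h.py <<'E'
G0=np.array([.6175,-.0377]); GY=np.radians(-17.0); GA=np.array([[np.cos(GY),-np.sin(GY)],[np.sin(GY),np.cos(GY)]])
def g2w(g): return G0+GA@np.array(g)
def w2g(w): return GA.T@(np.array(w)[:2]-G0)
E
python3 -c "
from h import *
import pickle; s,p=pickle.load(open('t2.pkl','rb'))
o=np.array([260,120]); c=lambda w,z:((w2px(p,[[*w,z]])[0]-o)*4).round(1)
for g,z in [((62,0),.023),((86,80),.015),((86,-80),.015),((-66,-80),.015),((-66,80),.015),((22,69.3),.023),((22,-69.3),.023)]: print(g,c(g2w(np.array(g)/1e3),z))
w=lambda u,z: px2w(p,[np.array(u)/4+o],z)[0,:2]
for u in [(219,318),(268,335),(243.5,326.5)]: print('tip g',(w2g(w(u,.0927))*1e3).round(1))
print('bearing g',(w2g(w((267,238),.0355))*1e3).round(1)); print('grip/TCP g',(w2g(s['tcp_pos'])*1e3).round(1))
"
```

```text
(62, 0) [313.2 131. ]
(86, 80) [213.7  66.6]
(86, -80) [431.7 133.9]
(-66, -80) [368.2 340.9]
(-66, 80) [149.3 273.1]
(22, 69.3) [201.1 156.3]
(22, -69.3) [391.5 215.1]
tip g [-85.1  22.7]
tip g [-86.3 -11.2]
tip g [-85.7   5.8]
bearing g [-20.1   8.6]
grip/TCP g [-214.2    8.3]
```

Call:
{"api": "drive_tool", "payload": {
  "series": [
    [[0,0.001,0.05,-1.1],[0,0.001,0.0655,-1.1],[0,0.001,0.0655,-1.1],[0,0.001,0.0655,-1.1],[0,0.001,0.0655,-1.1]]
  ]
}}

```text
clock: 6.9
tcp_pos: [0.4176, 0.0349, 0.0925]
tool_rot: [0.435, 3.109, 0.001]
ft_force: [-0.3, -0.4, -1.2]
finger_gap: 0.0298
finger_force: 13.4
```

```bash
python3 -c "
from h import *
go([0.4165,0.0335,0.090],164)
s=r.state();import pickle
p=vision.grab_frame('top');pickle.dump((s,p),open('t3.pkl','wb'))
q=vision.grab_frame('scene');pickle.dump((s,q),open('s3.pkl','wb'))
a=p['pixels'][120:250,260:360]; b=q['pixels'][190:320,240:390]
a=cv2.resize(a,None,fx=4,fy=4,interpolation=cv2.INTER_CUBIC); b=cv2.resize(b,None,fx=2.6,fy=2.6,interpolation=cv2.INTER_CUBIC)
h=np.zeros((520,400+b.shape[1],3),np.uint8); h[:a.shape[0],:400]=a; h[:b.shape[0],400:]=b; cv2.imwrite('pics/c3.png',h); print(h.shape)
M=rot(s['tool_rot']);q_=s['tcp_pos']-M[:,0]*.128; print('nominal tip px',(w2px(p,[[q_[0],q_[1],.026]])[0]-[260,120])*4)
"
```

```text
t 6.9 tcp [0.4176 0.0349 0.0925] yaw 164.06 tilt 0.14 q6 0.36 F [-0.3 -0.4 -1.2] gap 0.0298
shift [ 0.0007 -0.0016  0.0025] turn 0.06
(520, 790, 3)
nominal tip px [232.75881834 325.79465169]
```

View pics/c3.png

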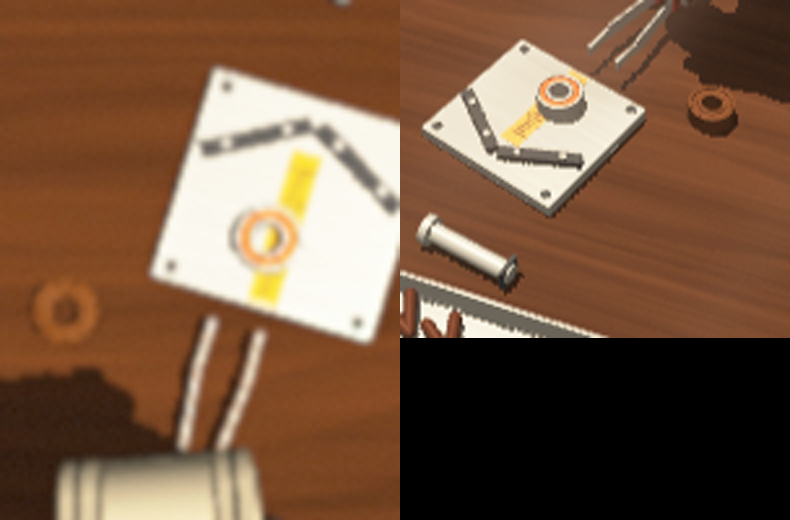

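```bash
python3 -c "
from h import *
import pickle; s,p=pickle.load(open('t3.pkl','rb'))
o=np.array([260,120]); w=lambda u,z: px2w(p,[np.array(u)/4+o],z)[0,:2]
for u in [(212,318),(261,331),(236.5,324.5)]: print('tip g',(w2g(w(u,.032))*1e3).round(1))
# arm directions, left (183,447), right (225,447)
for a,b in [((184,447),(212,318)),((223,447),(261,331))]:
  d=w(b,.034)-w(a,.034); print(np.degrees(np.arctan2(d[1],d[0])))
print('TCP g',(w2g(s['tcp_pos'])*1e3).round(1))
q=pickle.load(open('s3.pkl','rb'))[1]; o2=np.array([240,190])
w2=lambda u,z:(w2g(px2w(q,[(np.array(u)-[400,0])/2.6+o2],z)[0,:2])*1e3).round(1)
print('scene: bearing',w2((559,90),.0356),'tips',w2((591,46),.026),w2((618,61),.026),'corners',w2((423,127),.015),w2((552,213),.015),w2((645,118),.015),w2((523,40),.015),'apex',w2((494,151),.023))
"
```

```text
tip g [-83.8  28.5]
tip g [-82.3  -6.4]
tip g [-83.1  11.1]
-12.008355985480392
-17.954945349594098
TCP g [-212.4   10.9]
scene: bearing [-19.5  13. ] tips [-93.3  -4.8] [-93.2  29.7] corners [ 83.7 -73. ] [87.9 90.6] [-56.2  90.5] [-65.8 -72.5] apex [69.5  5.7]
```

Call:
{"api": "drive_tool", "payload": {
  "series": [
    [[-0.01,-0.001,0.001,0.6],[-0.02,-0.001,0.001,0.6],[-0.03,-0.001,0.001,0.6],[-0.035,-0.001,0.001,0.6],[-0.04,-0.001,0.001,0.6],[-0.044,-0.001,0.001,0.6],[-0.048,-0.001,0.001,0.6],[-0.052,-0.001,0.001,0.6],[-0.052,-0.001,0.001,0.6]]
  ]
}}

```text
clock: 7.9
tcp_pos: [0.4664, 0.0188, 0.0903]
tool_rot: [-0.454, -3.108, 0.0]
ft_force: [-0.4, 0.4, -0.6]
finger_gap: 0.0296
finger_force: 13.5
```

```bash
cat > snap.py <<'E'
from h import *
import sys
s=r.state(); p=vision.grab_frame('top'); o=np.array([260,120]); im=p['pixels']
go([0.5,0,0.09],163.3); print('TCP g',(w2g(s['tcp_pos'])*1e3).round(1))
hsv=cv2.cvtColor(im,cv2.COLOR_BGR2HSV); H,S,V=[hsv[...,i].astype(int) for i in range(3)]
m=np.zeros_like(H,bool); m[125:200,300:370]=((H>4)&(H<17)&(S>90)&(V>150))[125:200,300:370]
ys,xs=np.nonzero(m); (cx,cy),rad=cv2.minEnclosingCircle(np.c_[xs,ys].astype(np.float32))
print('bearing',len(xs),'rad',rad,'mean g',(w2g(px2w(p,[[xs.mean(),ys.mean()]],.0356)[0])*1e3).round(1),'circ g',(w2g(px2w(p,[[cx,cy]],.0356)[0])*1e3).round(1))
a=im[120:220,280:380]; cv2.imwrite(sys.argv[1],cv2.resize(a,None,fx=5.5,fy=5.5,interpolation=cv2.INTER_CUBIC))
E
python3 snap.py pics/t4.png
```

```text
t 7.95 tcp [0.4662 0.0188 0.0903] yaw 163.39 tilt 0.01 q6 0.33 F [-1.  -0.  -1.4] gap 0.0297
shift [-0.0378 -0.0084  0.0003] turn 0.09
TCP g [-161.1    9.8]
bearing 69 rad 28.911096572875977 mean g [-11.1   8.8] circ g [ 42.5 -10.1]
```

View pics/t4.png

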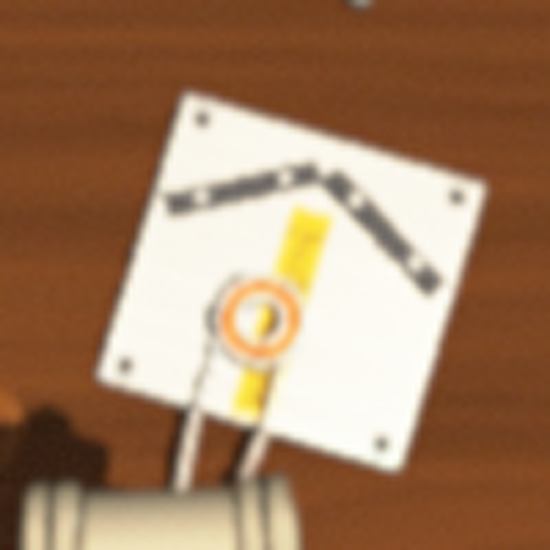

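Call:
{"api": "drive_tool", "payload": {
  "series": [
    [[-0.005,-0.0009,0,0],[-0.01,-0.0018,0,0],[-0.015,-0.0027,0,0],[-0.02,-0.0036,0,0],[-0.025,-0.0045,0,0],[-0.03,-0.0054,0,0],[-0.035,-0.0063,0,0],[-0.039,-0.0072,0,0],[-0.042,-0.008,0,0],[-0.045,-0.0088,0,0]]
  ]
}}

```text
clock: 8.95
tcp_pos: [0.5069, -0.0025, 0.0904]
tool_rot: [-0.454, -3.108, -0.0]
ft_force: [-0.8, 1.7, -1.1]
finger_gap: 0.0298
finger_force: 14.6
```

Call:
{"api": "drive_tool", "payload": {
  "series": [
    [[-0.001,-0.0002,0,0],[-0.002,-0.0003,0,0],[-0.003,-0.0004,0,0],[-0.003,-0.0004,0,0]]
  ]
}}

```text
clock: 9.35
tcp_pos: [0.5096, -0.0037, 0.0904]
tool_rot: [0.454, 3.109, -0.0]
ft_force: [-1.2, 0.4, -1.1]
finger_gap: 0.03
finger_force: 14.6
```

```bash
sed -i 's/H>4)&(H<17)&(S>90)/H>4)\&(H<17)\&(S>120)/' snap.py; python3 snap.py pics/t5.png
```

```text
t 9.4 tcp [ 0.5096 -0.0037  0.0904] yaw 163.39 tilt 0.01 q6 0.28 F [ 0.5  0.8 -1. ] gap 0.0296
shift [0.0102 0.0008 0.0004] turn 0.09
TCP g [-113.2    1. ]
bearing 41 rad 6.54129695892334 mean g [32.1 -0.1] circ g [32.8  0.5]
```

View pics/t5.png

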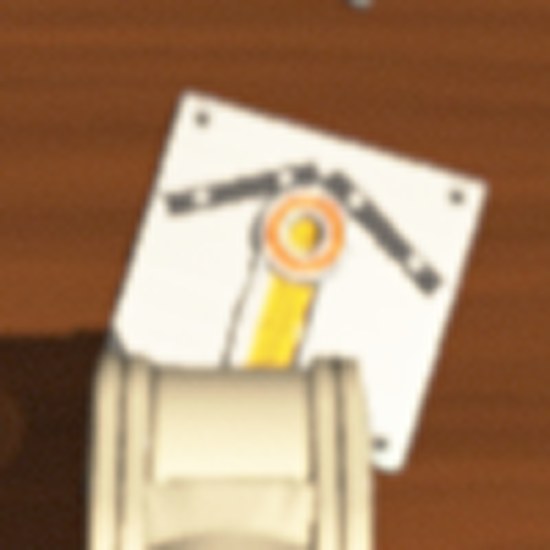

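Call:
{"api": "drive_tool", "payload": {
  "series": [
    [[-0.001,0,0,0],[-0.002,0,0,0],[-0.002,0,0,0],[-0.002,0,0,0]]
  ]
}}

```text
clock: 9.8
tcp_pos: [0.5116, -0.0043, 0.0905]
tool_rot: [0.454, 3.108, -0.0]
ft_force: [-1.0, 0.7, -1.4]
finger_gap: 0.0301
finger_force: 14.6
```

Call:
{"api": "drive_tool", "payload": {
  "series": [
    [[-0.001,0,0,0],[-0.001,0,0,0],[-0.001,0,0,0]]
  ]
}}

```text
clock: 10.1
tcp_pos: [0.5118, -0.0044, 0.0902]
tool_rot: [-0.453, -3.107, -0.0]
ft_force: [-2.5, 0.6, -1.1]
finger_gap: 0.03
finger_force: 14.6
```

Call:
{"api": "drive_tool", "payload": {
  "series": [
    [[-0.001,0,0,0],[-0.002,0,0,0],[-0.002,0,0,0],[-0.002,0,0,0]]
  ]
}}

```text
clock: 10.5
tcp_pos: [0.5123, -0.0048, 0.0896]
tool_rot: [-0.453, -3.104, 0.0]
ft_force: [-6.5, 1.5, 0.8]
finger_gap: 0.0295
finger_force: 16.0
```

```bash
python3 snap.py pics/t6.png
```

```text
t 10.55 tcp [ 0.5123 -0.0048  0.0896] yaw 163.41 tilt 0.27 q6 0.28 F [-5.  2. -1.] gap 0.0297
shift [ 0.0131  0.0011 -0.0003] turn 0.11
TCP g [-110.2    0.7]
bearing 40 rad 6.53477144241333 mean g [36.8  5.9] circ g [35.3  1.2]
```

Call:
{"api": "drive_tool", "payload": {
  "series": [
    [[-0.001,-0.0015,0,0],[-0.001,-0.0015,0,0],[-0.001,0.001,0,0],[-0.001,0.001,0,0],[-0.001,0,0,0],[-0.001,0,0,0],[-0.001,0,0,0],[-0.001,0,0,0],[-0.001,0,0,0],[-0.001,0,0,0]]
  ]
}}

```text
clock: 11.55
tcp_pos: [0.5125, -0.0051, 0.0894]
tool_rot: [-0.453, -3.102, 0.0]
ft_force: [-6.7, 1.7, -0.9]
finger_gap: 0.0298
finger_force: 17.3
```

Call:
{"api": "drive_tool", "payload": {
  "series": [
    [[0.002,0,0,0],[0.004,0,0,0],[0.008,0,0,0],[0.012,0,0,0],[0.012,0,0,0],[0.012,0,0,0],[0.012,0,0,0],[0.012,0,0,0]]
  ]
}}

```text
clock: 12.35
tcp_pos: [0.5041, -0.002, 0.0905]
tool_rot: [0.454, 3.108, 0.0]
ft_force: [-0.2, 0.7, -1.1]
finger_gap: 0.0299
finger_force: 13.4
```

```bash
python3 snap.py pics/t7.png
```

```text
t 12.4 tcp [ 0.504  -0.002   0.0905] yaw 163.39 tilt 0.02 q6 0.29 F [-0.2 -0.3 -0.4] gap 0.03
shift [0.0044 0.0007 0.0005] turn 0.09
TCP g [-118.9    1. ]
bearing 43 rad 6.609222412109375 mean g [36.7  5.2] circ g [34.7  0.5]
```

View pics/t7.png

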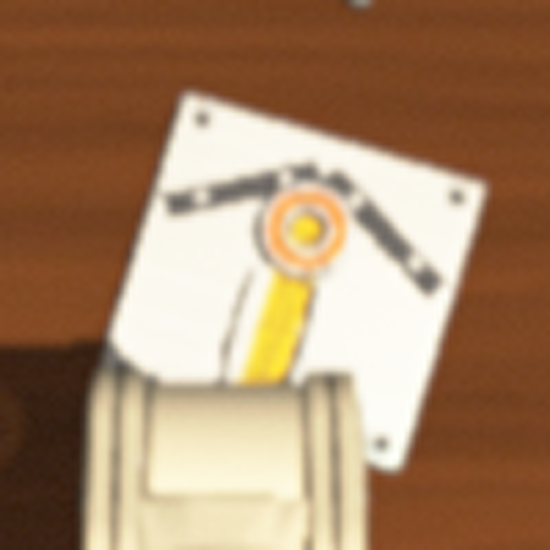

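Call:
{"api": "drive_tool", "payload": {
  "series": [
    [[0,0,-0.003,0],[0,0,-0.003,0],[0,0,-0.003,0],[0,0,-0.003,0],[0,0,-0.003,0],[0,0,-0.003,0]]
  ],
  "claw": -0.05
}}

```text
clock: 13.0
tcp_pos: [0.5037, -0.0019, 0.0934]
tool_rot: [-0.454, -3.109, -0.0]
ft_force: [-0.0, 1.0, -1.7]
finger_gap: 0.0448
finger_force: 8.3
```

Run:
```python
from h import *
go([0.5,0,0.09],163.3)
import pickle; s=r.state(); p=vision.grab_frame('top'); q=vision.grab_frame('scene')
a=cv2.resize(p['pixels'][130:200,310:360],None,fx=8,fy=8,interpolation=cv2.INTER_CUBIC); b=cv2.resize(q['pixels'][205:275,250:348],None,fx=4,fy=4,interpolation=cv2.INTER_CUBIC)
h=np.zeros((560,800,3),np.uint8); h[:,:400]=a; h[:280,400:400+b.shape[1]]=b; cv2.imwrite('pics/c8.png',h)
o=np.array([310,130])
for n,g,z in [('seat',(35,0),.0356),('apex',(62,0),.023)]: print(n,(w2px(p,[[*g2w(np.array(g)/1e3),z]])[0]-o)*8)
```

```text
t 13.0 tcp [ 0.5037 -0.0019  0.0934] yaw 163.39 tilt 0.01 q6 0.29 F [-0.   1.  -1.7] gap 0.0448
shift [0.0041 0.0008 0.0034] turn 0.09
seat [205.04353088 250.89520777]
apex [226.33838674 182.03202053]
```

View pics/c8.png

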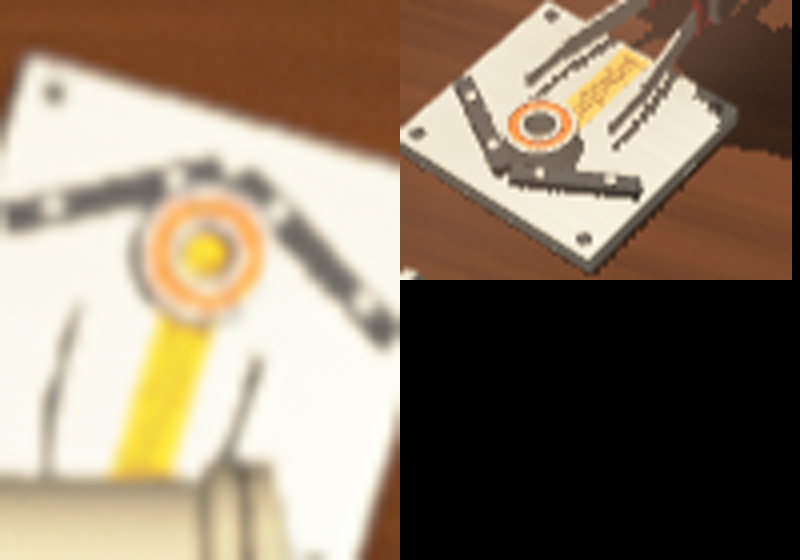

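Call:
{"api": "drive_tool", "payload": {
  "series": [
    [[-0.004,-0.001,0,0],[-0.009,-0.001,0,0],[-0.014,-0.001,0,0],[-0.019,-0.001,0,0],[-0.024,-0.001,0,0],[-0.029,-0.001,0,0],[-0.033,-0.001,0,0],[-0.033,-0.001,0,0],[-0.033,-0.001,0,0]]
  ]
}}

```text
clock: 14.0
tcp_pos: [0.535, -0.0123, 0.0933]
tool_rot: [-0.454, -3.108, -0.0]
ft_force: [0.1, -0.1, -1.6]
finger_gap: 0.0451
finger_force: 8.3
```

```bash
python3 snap.py pics/t9.png
```

```text
t 14.05 tcp [ 0.5348 -0.0123  0.0933] yaw 163.39 tilt 0.03 q6 0.27 F [-0.2  0.6 -0.8] gap 0.045
shift [0.0369 0.0018 0.0033] turn 0.09
TCP g [-86.3   0.1]
bearing 36 rad 6.609222412109375 mean g [36.1  4.6] circ g [34.7  0.5]
```

Call:
{"api": "drive_tool", "payload": {
  "series": [
    [[0,0,0,0],[0,0,0,0],[0,0,0,0],[0,0,0,0],[0,0,0,0],[0,0,0,0],[0,0,0,0],[0,0,0,0]]
  ],
  "claw": 0.25
}}

```text
clock: 14.85
tcp_pos: [0.5349, -0.0122, 0.0933]
tool_rot: [-0.453, -3.108, -0.0]
ft_force: [-2.2, 1.6, -0.4]
finger_gap: 0.0354
finger_force: 59.9
```

Call:
{"api": "drive_tool", "payload": {
  "series": [
    [[0,0,-0.003,0],[0,0,-0.008,0],[0,0,-0.015,0],[0,0,-0.025,0],[0,0,-0.035,0],[0,0,-0.045,0],[0,0,-0.06,0],[0,0,-0.075,0],[0,0,-0.09,0],[0,0,-0.1,0]]
  ]
}}

```text
clock: 15.85
tcp_pos: [0.5356, -0.0123, 0.1954]
tool_rot: [0.453, 3.106, 0.0]
ft_force: [0.9, 0.7, -3.0]
finger_gap: 0.0358
finger_force: 60.2
```

Call:
{"api": "drive_tool", "payload": {
  "series": [
    [[0,0,-0.01,0],[0,0,-0.016,0],[0,0,-0.02,0],[0,0,-0.02,0],[0,0,-0.02,0],[0,0,-0.02,0],[0,0,-0.02,0],[0,0,-0.02,0],[0,0,-0.02,0],[0,0,-0.02,0]]
  ]
}}

```text
clock: 16.85
tcp_pos: [0.5351, -0.0123, 0.2133]
tool_rot: [-0.454, -3.109, 0.0]
ft_force: [0.7, -0.6, -3.1]
finger_gap: 0.0358
finger_force: 60.2
```

Run:
```python
from h import *
go([0.5,0,0.09],163.3)
p=vision.grab_frame('top'); q=vision.grab_frame('scene')
a=cv2.resize(p['pixels'][120:200,290:370],None,fx=5,fy=5,interpolation=cv2.INTER_CUBIC); b=cv2.resize(q['pixels'][160:280,240:373],None,fx=3,fy=3,interpolation=cv2.INTER_CUBIC)
h=np.zeros((400,800,3),np.uint8); h[:,:400]=a; h[:360,400:799]=b; cv2.imwrite('pics/c10.png',h)
```

```text
t 16.85 tcp [ 0.5351 -0.0123  0.2133] yaw 163.39 tilt 0.01 q6 0.27 F [ 0.7 -0.6 -3.1] gap 0.0358
shift [0.0371 0.0018 0.1233] turn 0.09
```

View pics/c10.png

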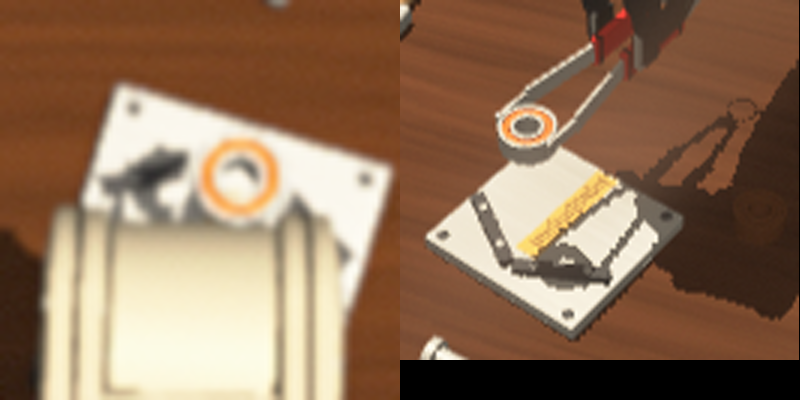

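Run:
```python
from h import *
import pickle; p=pickle.load(open('t3.pkl','rb'))[1]; q=pickle.load(open('s3.pkl','rb'))[1]
zs=np.arange(.05,.25,.002); d=[np.linalg.norm(px2w(p,[[337.8,155.6]],z)-px2w(q,[[282.3,201.7]],z)) for z in zs]
z=zs[np.argmin(d)]; print('top of bearing z',z,min(d))
if z>.135: print(workorder.hand_in())
```

```text
top of bearing z 0.15200000000000008 0.0033161357298892883
the job is handed in; nothing more can be done
None
```

The job is handed in: I pushed the bearing home against both stop bars with the tongs and let it rest there, then lifted it level to about 12 cm above the plate, still held in the tongs; the judge's verdict was not shown.

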